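Lock out the bench engraver, register the rail blanks, reset the stop

TASK

Press the engraver's mushroom stop button fully down so that it stays in, and only then handle the blanks: lay every loose aluminium rail blank flat in a bay of its own on the fixture plate and push it snugly into that bay's corner, one end flush against the back fence and one long side flush against the rib on the bay's right (seen from the robot). When all the blanks are home, twist the mushroom clockwise to its end so that it comes up again and the stop is reset. Never touch a blank with the fingers while the stop is up, and leave the spool, the blower and the tape dispenser where they stand.

Things in the scene. Friction and masses are not known exactly. Their poses are not given: they have to be found in the camera images.
- fixture: Fixed dark steel plate 190 (x) x 330 (y) x 15 mm, x from -100 to +90. Origin: on the bench below; x points away from the robot. Back fence along its far side, face at x = +60, 14 mm above the plate. Three bays, 105 mm apart along y; each has on its right (-y) a rib 10 wide, 70 long (from the fence), 14 above the plate; 95 mm free between ribs. Motor 45 mm high behind the fence.
- corner_a (a point): Inner corner of the left (+y) bay: the point on the plate's top face (15 mm above the bench) where fence face and rib face meet. Axes as the fixture's: +x into the fence, +y away from the rib into the bay. A blank that is home has its centre 55 mm along -x and 15 mm along +y from here.
- corner_b (a point): Inner corner of the middle bay: the point on the plate's top face (15 mm above the bench) where fence face and rib face meet. Axes as the fixture's: +x into the fence, +y away from the rib into the bay. A blank that is home has its centre 55 mm along -x and 15 mm along +y from here.
- corner_c (a point): Inner corner of the right (-y) bay: the point on the plate's top face (15 mm above the bench) where fence face and rib face meet. Axes as the fixture's: +x into the fence, +y away from the rib into the bay. A blank that is home has its centre 55 mm along -x and 15 mm along +y from here.
- stop_box: Fixed box, 80 x 80 mm and 36 mm high, with the mushroom stop button upright in the middle of its top. Origin: centre of its underside, on the bench; z up.
- stop_cap (a point): Top centre of the mushroom cap: a round red cap 42 mm in diameter and 22 mm high (straight side from 3 to 16 mm above its underside) on a 20 mm stem. With the stop up it is 70 mm above the bench and the cap's underside is 12 mm above the box; pressed in, 64 mm and 6 mm. z up; turns with the cap.
- stop_push (a joint): How far the mushroom is pressed, m: 0 up, 0.006 fully down. It takes about 4 N to press fully and it stays where it is left.
- stop_turn (a joint): Twist of the mushroom cap, rad, clockwise seen from above: 0 at rest, end stop at 1.1. A weak spring turns it back when let go. Twisting from 0 to the end stop raises a pressed cap by its 6 mm (raise the hand with it); it then stays up.
- blank_1: Aluminium rail blank, a plain bar 110 (x) x 30 (y) x 12 mm (z), 107 g. Origin: centre of its underside. All blanks are alike and either way round will do. Two or three are present.
- blank_2: Aluminium rail blank, a plain bar 110 (x) x 30 (y) x 12 mm (z), 107 g. Origin: centre of its underside. All blanks are alike and either way round will do. Two or three are present.
- blank_3: Aluminium rail blank, a plain bar 110 (x) x 30 (y) x 12 mm (z), 107 g. Origin: centre of its underside. All blanks are alike and either way round will do. Two or three are present.
- spool: Bystander: metal solder spool, 52 mm in diameter, 42 mm high, standing. Origin: centre of its underside.
- blower: Bystander: black rubber dust blower, 60 mm in diameter, 95 mm high, standing. Origin: centre of its underside.
- tape_dispenser: Bystander: black tape dispenser, 60 x 130 mm, 70 mm high. Origin: centre of its underside.
There are look-alikes about, which are no part of the job. Leave any brown look-alike of the blank_1 alone.

How it is judged:
On the way, in this order (a step that is already met when the one before it is completed fails the run):
1. the stop is pressed fully down and stays (value of joint stop_push above 0.005 m), for 0.2 s.
2. every blank is home in the corner of its own bay while the stop is in (value of joint stop_push above 0.004 m and ((x of blank_1 in the frame of corner_a between -0.0575 and -0.052 m and y of blank_1 in the frame of corner_a between 0.012 and 0.0175 m and z of blank_1 in the frame of corner_a between -0.003 and 0.003 m and angle between the x axis of blank_1 and the x axis of fixture, either way round below 0.035 rad) or (x of blank_1 in the frame of corner_b between -0.0575 and -0.052 m and y of blank_1 in the frame of corner_b between 0.012 and 0.0175 m and z of blank_1 in the frame of corner_b between -0.003 and 0.003 m and angle between the x axis of blank_1 and the x axis of fixture, either way round below 0.035 rad) or (x of blank_1 in the frame of corner_c between -0.0575 and -0.052 m and y of blank_1 in the frame of corner_c between 0.012 and 0.0175 m and z of blank_1 in the frame of corner_c between -0.003 and 0.003 m and angle between the x axis of blank_1 and the x axis of fixture, either way round below 0.035 rad)) and ((x of blank_2 in the frame of corner_a between -0.0575 and -0.052 m and y of blank_2 in the frame of corner_a between 0.012 and 0.0175 m and z of blank_2 in the frame of corner_a between -0.003 and 0.003 m and angle between the x axis of blank_2 and the x axis of fixture, either way round below 0.035 rad) or (x of blank_2 in the frame of corner_b between -0.0575 and -0.052 m and y of blank_2 in the frame of corner_b between 0.012 and 0.0175 m and z of blank_2 in the frame of corner_b between -0.003 and 0.003 m and angle between the x axis of blank_2 and the x axis of fixture, either way round below 0.035 rad) or (x of blank_2 in the frame of corner_c between -0.0575 and -0.052 m and y of blank_2 in the frame of corner_c between 0.012 and 0.0175 m and z of blank_2 in the frame of corner_c between -0.003 and 0.003 m and angle between the x axis of blank_2 and the x axis of fixture, either way round below 0.035 rad)) and ((x of blank_3 in the frame of corner_a between -0.0575 and -0.052 m and y of blank_3 in the frame of corner_a between 0.012 and 0.0175 m and z of blank_3 in the frame of corner_a between -0.003 and 0.003 m and angle between the x axis of blank_3 and the x axis of fixture, either way round below 0.035 rad) or (x of blank_3 in the frame of corner_b between -0.0575 and -0.052 m and y of blank_3 in the frame of corner_b between 0.012 and 0.0175 m and z of blank_3 in the frame of corner_b between -0.003 and 0.003 m and angle between the x axis of blank_3 and the x axis of fixture, either way round below 0.035 rad) or (x of blank_3 in the frame of corner_c between -0.0575 and -0.052 m and y of blank_3 in the frame of corner_c between 0.012 and 0.0175 m and z of blank_3 in the frame of corner_c between -0.003 and 0.003 m and angle between the x axis of blank_3 and the x axis of fixture, either way round below 0.035 rad))), for 0.2 s.
3. the mushroom is twisted clockwise to near its end (value of joint stop_turn above 0.9 rad), for 0.05 s.
At the end, for the whole second after the job is handed in: Stop up again (within 2 mm) and untwisted (under 0.2 rad) after its press and twist. Every blank at rest and flat on the plate (3 mm), in its own bay, under 2.5 mm from the back fence and from the rib on the bay's right, parallel to the fixture within 2 degrees (value of joint stop_push below 0.002 m and value of joint stop_turn below 0.2 rad and ((x of blank_1 in the frame of corner_a between -0.0575 and -0.052 m and y of blank_1 in the frame of corner_a between 0.012 and 0.0175 m and z of blank_1 in the frame of corner_a between -0.003 and 0.003 m and angle between the x axis of blank_1 and the x axis of fixture, either way round below 0.035 rad) or (x of blank_1 in the frame of corner_b between -0.0575 and -0.052 m and y of blank_1 in the frame of corner_b between 0.012 and 0.0175 m and z of blank_1 in the frame of corner_b between -0.003 and 0.003 m and angle between the x axis of blank_1 and the x axis of fixture, either way round below 0.035 rad) or (x of blank_1 in the frame of corner_c between -0.0575 and -0.052 m and y of blank_1 in the frame of corner_c between 0.012 and 0.0175 m and z of blank_1 in the frame of corner_c between -0.003 and 0.003 m and angle between the x axis of blank_1 and the x axis of fixture, either way round below 0.035 rad)) and ((x of blank_2 in the frame of corner_a between -0.0575 and -0.052 m and y of blank_2 in the frame of corner_a between 0.012 and 0.0175 m and z of blank_2 in the frame of corner_a between -0.003 and 0.003 m and angle between the x axis of blank_2 and the x axis of fixture, either way round below 0.035 rad) or (x of blank_2 in the frame of corner_b between -0.0575 and -0.052 m and y of blank_2 in the frame of corner_b between 0.012 and 0.0175 m and z of blank_2 in the frame of corner_b between -0.003 and 0.003 m and angle between the x axis of blank_2 and the x axis of fixture, either way round below 0.035 rad) or (x of blank_2 in the frame of corner_c between -0.0575 and -0.052 m and y of blank_2 in the frame of corner_c between 0.012 and 0.0175 m and z of blank_2 in the frame of corner_c between -0.003 and 0.003 m and angle between the x axis of blank_2 and the x axis of fixture, either way round below 0.035 rad)) and ((x of blank_3 in the frame of corner_a between -0.0575 and -0.052 m and y of blank_3 in the frame of corner_a between 0.012 and 0.0175 m and z of blank_3 in the frame of corner_a between -0.003 and 0.003 m and angle between the x axis of blank_3 and the x axis of fixture, either way round below 0.035 rad) or (x of blank_3 in the frame of corner_b between -0.0575 and -0.052 m and y of blank_3 in the frame of corner_b between 0.012 and 0.0175 m and z of blank_3 in the frame of corner_b between -0.003 and 0.003 m and angle between the x axis of blank_3 and the x axis of fixture, either way round below 0.035 rad) or (x of blank_3 in the frame of corner_c between -0.0575 and -0.052 m and y of blank_3 in the frame of corner_c between 0.012 and 0.0175 m and z of blank_3 in the frame of corner_c between -0.003 and 0.003 m and angle between the x axis of blank_3 and the x axis of fixture, either way round below 0.035 rad)) and linear speed of each of blank_1, blank_2, blank_3 below 0.01 m/s); the robot touches nothing.
It fails at once if a blank is touched by the fingers while the stop is up (value of joint stop_push below 0.003 m and (contact force between the fingers and blank_1 above 0.5 N or contact force between the fingers and blank_2 above 0.5 N or contact force between the fingers and blank_3 above 0.5 N)).
It fails at once if the spool is moved more than 30 mm (distance of spool from where it was at the start of the episode above 0.03 m).
It fails at once if the blower is moved more than 30 mm (distance of blower from where it was at the start of the episode above 0.03 m).
It fails at once if the tape_dispenser is moved more than 30 mm (distance of tape_dispenser from where it was at the start of the episode above 0.03 m).
Of blank_1, blank_2, blank_3 only 2 to 3 are there at a start; the rules pass over those that are not, and their reading is None.
At some moment in a run one of blank_1, blank_2, blank_3 may be knocked a few centimetres aside while the robot is not near it.
Once in a run the grip may slacken for a moment while it holds something.
It also fails if it takes over 210 s, if anything falls off the work surface, if the arm or the gripper's body presses on something with over 40 N, if the wrist force passes 120 N, or if a joint passes its speed limit or range.

ROBOT

A 7-joint arm with a two-finger parallel gripper is mounted at the origin on the work surface. World frame = base frame: x ahead of the robot, y to its left, z up, the work surface at z = 0. Lengths are in m, angles in rad, forces in N, time in s.
With the tool pointing down it reaches from about 0.35 to 0.9 m from the base axis. Payload 8.1 kg.
Tool frame: the origin (TCP) lies on the centre line of the jaws, within the pads' length; the fingertips stand 11 mm ahead of it and the grasp point (between the pads) lies 8 mm behind it (arm.nose_length is the distance from the TCP to the fingertips, in m); z points along the fingers, y is the line along which they close (so a half turn about z gives the same grasp; the last joint's range is limited). The gripper opens to 92 mm and grips with 3 to 60 N. Pads are 19 mm wide; open, the fingers measure 130 mm over their backs; the gripper's body (75 mm by 190 mm) begins 47 mm behind the grasp point.
Start: joints at [1.082, 0.434, 0.025, 1.573, -0.012, 1.134, -0.075], TCP at [0.235, -0.579, 0.238] pointing down, gripper open.
Joint ranges: [-2.62, 2.62], [-0.44, 2.09], [-1.27, 1.32], [0.08, 2.57], [-1.32, 4.46], [0.12, 2], [-2.74, 2.74]. Speed limits (rad/s): [2.22, 2.22, 3.01, 3.01, 3.14, 3.14, 3.14].

INTERFACE

Orientations are given as a rotation vector (axis times angle).
In Python, from cell import arm gives the robot as it stands.
- The arm moves only by the tool jog_arm, never from a script. Its argument "moves" is a list of rows, each a list of 4 numbers: the shift along the tool's x, y, z in m, then the turn about the tool's z in rad. In form: [[tx, ty, tz, spin], ...]. A call has 1 to 20 rows; each row is the pose to reach, as a shift and turn from the pose commanded when the call began, along the tool's axes at that moment; what a row does not reach only later rows make up. A row lasts 1/8 s, in which the tool goes at most 62.5 mm and 10.7 degrees, less where a joint would pass 70% of its speed; a pose out of reach is approached as far as the arm can. A call with a gripper value outside its range is refused whole. "hand" is the finger opening in m, from 0 to 0.0918, set as the call begins (left out, the last holds). The fingers move at their own pace and stop on an object; "newtons" is the grip in N (left out, the last holds). Time passes only in rows, so rows that repeat a pose let the fingers close. It gives the time, the measured TCP pose, the force, the opening and the grip force at its end, in the units of the state.
- arm.observe(): the state, without advancing time (a new reading comes with each control period).
- arm.get_image(name): name is "scene" or "top" or "wrist"; returns a dict with "color" (420x560x3 uint8, red, green, blue), "z_map" (420x560 float32, m along the optical axis (not along the pixel's ray), 0 where there is no reading), "fx", "fy", "cx", "cy" (pixels), "k1" (the pictures are not rectified: a ray, as slopes to the right and down, at radius r is drawn at 1 + k1 r^2 times it, then the intrinsics apply), "rvec" (rotation vector, rad) and "tvec" (3), from world to camera coordinates, as OpenCV has them. Camera axes: x right, y down, z forward; pixel columns grow to the right and rows downward; lengths in m; the calibration is good to about 2 mm. A picture is of the moment at which its call begins.
- arm.sign_off(): hands the job in; it is judged then, once.
The state is a dict: "clock": time; "joints": joint angles; "dq": joint speeds; "joint_efforts": joint torques, N m; "position": TCP position; "ee_rot": TCP orientation; "force": force on the tool from outside, world axes, zero at the start; "ft_torque": the same for the moment, N m; "width": opening from 0.0 (shut) to 1.0 (fully open); "gripper_force": force on a finger pad.
Only numpy, scipy, OpenCV 4.12 (cv2) and the standard library are available. Lean on these libraries where they do the work, as an engineer would, in place of code of your own. Each camera call takes 0.05 s, during which the arm holds its last target. There are 200 camera calls.

## Working session

There is one attempt and no reset: what is moved stays moved. The work goes in short steps, Python scripts to look and compute and a tool call to move; the robot and the scene stay as the last step left them, time stands still between calls to the robot, and variables do not carry over. Pictures are saved under pics/ and viewed, at most 14 in all, crops included, and the job is handed in when it is done.

Besides the shell and the picture viewer there is one more tool, called after ">>>" as a command line: name --pt "numbers of a row" for each row, then --argument value for the rest. jog_arm: Moves the arm, as the interface text tells. Its arguments: {"type":"object","properties":{"moves":{"type":"array"},"hand":{"type":"number"},"newtons":{"type":"number"}},"required":["moves"]}

```bash
ls; mkdir -p pics; cat > h.py <<'E'
import numpy as np, cv2, pickle
from cell import arm
def grab(n):
    im=arm.get_image(n); cv2.imwrite
    return im
def save(im,f): cv2.imwrite('pics/'+f,cv2.cvtColor(im['color'],cv2.COLOR_RGB2BGR))
def RT(im): return cv2.Rodrigues(np.array(im['rvec'],float))[0],np.array(im['tvec'],float)
def slopes(im,uv):
    uv=np.atleast_2d(np.asarray(uv,float)); d=(uv-[im['cx'],im['cy']])/[im['fx'],im['fy']]
    s=d.copy()
    for _ in range(20): s=d/(1+im['k1']*(s**2).sum(1,keepdims=True))
    return s
def onplane(im,uv,z):
    R,t=RT(im); s=slopes(im,uv); d=np.c_[s,np.ones(len(s))]@R; c=-R.T@t
    return c+d*((z-c[2])/d[:,2])[:,None]
def cloud(im):
    h,w=im['z_map'].shape; v,u=np.mgrid[:h,:w]; s=slopes(im,np.c_[u.ravel(),v.ravel()])
    z=im['z_map'].ravel().astype(float); R,t=RT(im)
    P=(np.c_[s,np.ones(len(s))]*z[:,None]-t)@R; P[z==0]=np.nan
    return P.reshape(h,w,3)
def proj(im,P):
    R,t=RT(im); c=np.atleast_2d(P)@R.T+t; s=c[:,:2]/c[:,2:]
    s=s*(1+im['k1']*(s**2).sum(1,keepdims=True)); return s*[im['fx'],im['fy']]+[im['cx'],im['cy']]
E
python3 - <<'E'
from h import *
for n in('top','scene'):
    im=grab(n); save(im,n+'0.png'); pickle.dump(im,open(n+'0.pkl','wb')); print(n,[im[k] for k in('fx','cx','cy','k1','rvec','tvec')])
s=arm.observe(); print(s)
E
```

```text
pics
top [537.0635843161416, 271.5475007013497, 214.9093111108207, -0.17141523309959675, array([ 2.20378146, -2.19639183,  0.01639713]), array([0.06569934, 0.52950567, 1.25782987])]
scene [455.6150535490983, 281.3185593230687, 208.06907861077616, -0.027622826325567406, array([ 2.01563217,  1.42906517, -0.53864107]), array([-0.21576709, -0.30950506,  1.46188262])]
{'clock': 0.1, 'joints': array([ 1.08237827,  0.43515606,  0.02497625,  1.57400477, -0.01158386,
        1.13398841, -0.07508819]), 'dq': array([-0.00192939, -0.00113396, -0.00088793, -0.00277354, -0.00107875,
       -0.00156006, -0.00110691]), 'joint_efforts': array([ 2.88040021e-03, -6.69129610e+01,  9.87882838e-01, -3.15147972e+01,
       -6.05227333e-02,  3.72458319e-02,  7.19255218e-05]), 'position': array([ 0.23497891, -0.57867151,  0.23702228]), 'ee_rot': array([-3.08200847e+00, -6.01948813e-01,  6.45263104e-04]), 'force': array([ 0.50081879, -0.51517328,  0.30952023]), 'ft_torque': array([0.01722325, 0.01084681, 0.00897346]), 'gripper_force': 0.0, 'width': 0.9962682142956947}
```

View pics/top0.png

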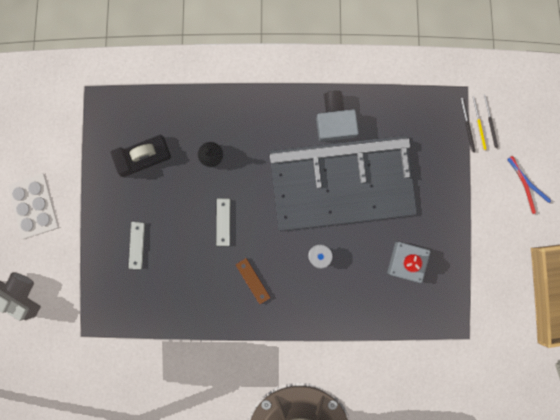

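View pics/scene0.png

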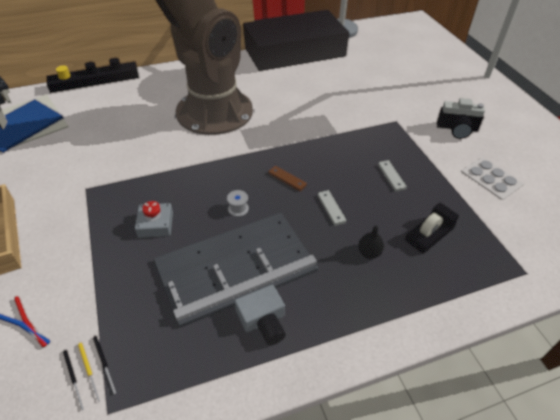

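The top view shows two blanks, at about (223,222) and (137,245), and the brown look-alike at (253,281). The stop cap is at (412,263), the spool at (320,257), the blower at (210,154) and the tape dispenser at (142,155). The fixture is centred near (343,185) and slightly rotated. No third blank is visible in either view.

```bash
cat >> h.py <<'E'
def blanks(im,zt=0.012):
    """centres/yaw of whitish bars, top face at zt"""
    c=im['color'].astype(int); h=cv2.cvtColor(im['color'],cv2.COLOR_RGB2HSV)
    m=((h[...,2]>150)&(h[...,1]<60)).astype(np.uint8)
    out=[]
    for k in cv2.findContours(m,cv2.RETR_EXTERNAL,cv2.CHAIN_APPROX_NONE)[0]:
        if cv2.contourArea(k)<150: continue
        P=onplane(im,k[:,0],zt)[:,:2]; (cx,cy),(w,l),a=cv2.minAreaRect((P*1000).astype(np.float32))
        if 90<max(w,l)<130 and 20<min(w,l)<45:
            if w<l:a+=90
            out.append((round(cx),round(cy),round(min(w,l)),round(max(w,l)),round((a+90)%180-90,1)))
    return out
E
python3 - <<'E'
from h import *
im=pickle.load(open('top0.pkl','rb'))
print('blanks',blanks(im))
P=cloud(im)
h=cv2.cvtColor(im['color'],cv2.COLOR_RGB2HSV)
m=((h[...,1]>150)&(h[...,2]>120)&((h[...,0]<8)|(h[...,0]>172)))
m[:, :380]=0; m[:,440:]=0
k=max(cv2.findContours(m.astype(np.uint8),cv2.RETR_EXTERNAL,cv2.CHAIN_APPROX_NONE)[0],key=cv2.contourArea)
(c,r)=cv2.minEnclosingCircle(k); print('cap px',c,r,onplane(im,[c],0.06),'cloudz',np.nanmedian(P[m][:,2]))
# fixture heights
Z=P[...,2]; sub=Z[130:240,260:425]
big=cv2.resize(im['color'][75:300,250:450],None,fx=4,fy=4,interpolation=cv2.INTER_CUBIC)
cv2.imwrite('pics/fix.png',cv2.cvtColor(big[:600],cv2.COLOR_RGB2BGR))
for uv in[(300,190),(340,215),(340,150),(318,172),(362,165),(300,205),(180,250)]: print(uv,P[uv[1],uv[0]].round(4))
E
```

```text
blanks []
cap px (412.4230651855469, 262.5769348144531) 8.720795631408691 [[ 0.42021684 -0.25444056  0.06      ]] cloudz 0.06757288497318281
(300, 190) [0.5879 0.0007 0.013 ]
(340, 215) [ 0.5295 -0.0938  0.0104]
(340, 150) [ 0.6808 -0.0921  0.0286]
(318, 172) [ 0.6294 -0.0409  0.024 ]
(362, 165) [ 0.646  -0.1436  0.0284]
(300, 205) [0.5526 0.0007 0.0128]
(180, 250) [0.4452 0.2852 0.0034]
```

View pics/fix.png

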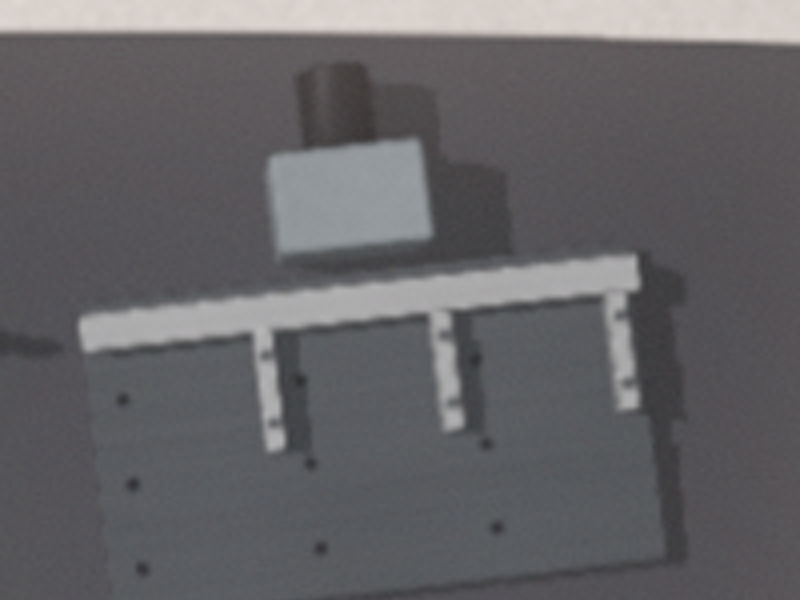

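The crop shows the fence's near edge running from (85,352) to (640,293). The inner corners a, b and c are at about (252,330), (430,312) and (605,293) in crop pixels.

```bash
cat > fix.py <<'E'
from h import *
im=pickle.load(open('top0.pkl','rb'))
g=cv2.cvtColor(im['color'],cv2.COLOR_RGB2GRAY).astype(float)
def edge(line):  # subpixel bright->dark crossing along 1D profile (mid level)
    mid=(line.max()+line.min())/2; i=np.where((line[:-1]>=mid)&(line[1:]<mid))[0]
    return i[-1]+(line[i[-1]]-mid)/(line[i[-1]]-line[i[-1]+1])
pts=[]
for u in [*range(275,310),*range(328,353),*range(374,397)]:
    v0=round(163-(u-271)*14.75/138.75); pts.append((u,v0-4+edge(g[v0-4:v0+6,u])))
F=onplane(im,pts,0.029)[:,:2]
vx,vy,x0,y0=cv2.fitLine(F.astype(np.float32),cv2.DIST_HUBER,0,.001,.001).ravel()
if vy<0: vx,vy=-vx,-vy
yaw=np.arctan2(-vx,vy); ex=np.array([np.cos(yaw),np.sin(yaw)]); ey=np.array([-ex[1],ex[0]])
print('yaw',yaw,'resid mm',np.std(F@ex)*1000)
xf=np.median(F@ex); res=[]
for (ua,va,ub,vb) in[(313,157.5,316.7,188),(357.5,153,361.2,182.5),(401.3,148.3,404.5,177)]:
    q=[]
    for v in range(int(va)+5,int(vb)-4):
        u0=round(ua+(ub-ua)*(v-va)/(vb-va)); l=g[v,u0-4:u0+5][::-1]
        # left edge: bright on right
        l2=g[v,u0-4:u0+4]; mid=(l2.max()+l2.min())/2; i=np.where((l2[:-1]<mid)&(l2[1:]>=mid))[0][0]
        q.append((u0-4+i+(mid-l2[i])/(l2[i+1]-l2[i]),v))
    Q=onplane(im,q,0.029)[:,:2]; res.append(np.median(Q@ey)); print('rib y',res[-1],'std',np.std(Q@ey))
print('spacing',-np.diff(res))
for n,r in zip('abc',res): print(n,(xf*ex+r*ey).round(4))
h=cv2.cvtColor(im['color'],cv2.COLOR_RGB2HSV)
for u,v in[(223,222),(137,245)]:print(h[v,u])
for u in (223,137): print()
E
python3 fix.py
sed -i 's/>150)&(h\[...,1\]<60)/>125)\&(h[...,1]<60)/' h.py
python3 - <<'E'
from h import *
print(blanks(pickle.load(open('top0.pkl','rb'))),blanks(pickle.load(open('scene0.pkl','rb'))))
E
```

```text
yaw 0.11950442 resid mm 0.3723993948410642
rib y -0.10657273792112541 std 0.0002874846970985384
rib y -0.2105939169425174 std 0.0006116647016478297
rib y -0.3149107356451624 std 0.0006404506119805407
spacing [0.10402118 0.10431682]
a [ 0.6626 -0.0278]
b [ 0.675  -0.1311]
c [ 0.6874 -0.2346]
[ 36   7 194]
[ 35   8 192]


[] []
```

```bash
python3 - <<'E'
from h import *
im=pickle.load(open('top0.pkl','rb')); h=cv2.cvtColor(im['color'],cv2.COLOR_RGB2HSV)
m=((h[...,2]>125)&(h[...,1]<60)).astype(np.uint8)
for k in cv2.findContours(m,cv2.RETR_LIST,cv2.CHAIN_APPROX_NONE)[0]:
    if cv2.contourArea(k)>150: print(cv2.minAreaRect(k),cv2.minAreaRect((onplane(im,k[:,0],.012)[:,:2]*1000).astype(np.float32)))
E
```

```text
((319.5, 256.0), (22.0, 23.0), 90.0) ((433.0224914550781, -45.51057815551758), (51.666744232177734, 54.09825897216797), 0.1309075802564621)
((408.56280517578125, 261.8424987792969), (34.16109848022461, 33.572120666503906), 14.620874404907227) ((418.9963073730469, -257.30499267578125), (82.56800079345703, 79.25021362304688), 75.29444885253906)
((135.76510620117188, 245.09539794921875), (13.25092601776123, 46.47269821166992), 3.094058036804199) ((456.11419677734375, 390.7624816894531), (32.44517135620117, 110.93450164794922), 87.12455749511719)
((222.5, 221.5), (47.0, 13.0), 90.0) ((513.3482055664062, 182.92047119140625), (110.79622650146484, 30.762100219726562), 0.3192347288131714)
((522.6903076171875, 184.72634887695312), (61.83777618408203, 23.674041748046875), 49.93921661376953) ((603.17919921875, -546.7471313476562), (154.46759033203125, 62.075469970703125), 42.13145446777344)
((140.19970703125, 150.77072143554688), (10.49781608581543, 22.08348846435547), 67.61986541748047) ((682.0263671875, 382.89984130859375), (25.710657119750977, 53.718448638916016), 21.824674606323242)
((340.9
[... 232 characters left out ...]
, (34.491943359375, 6.5079145431518555), 77.47119140625) ((726.9356079101562, -440.9960021972656), (84.16483306884766, 16.84604263305664), 11.381184577941895)
((336.7201232910156, 123.62117004394531), (24.887184143066406, 38.557613372802734), 83.2901611328125) ((746.94287109375, -86.7115478515625), (59.90475845336914, 91.97529602050781), 6.813941955566406)
((277.60076904296875, 211.52627563476562), (395.535400390625, 259.1282043457031), 0.5787255764007568) ((539.5166625976562, 53.06353759765625), (957.8065795898438, 615.6221313476562), 89.9659652709961)
((279.5, 209.5), (419.0, 559.0), 90.0) ((549.0743408203125, 51.060302734375), (1083.5240478515625, 1460.2022705078125), 0.02246907167136669)
```

```bash
sed -i 's/RETR_EXTERNAL/RETR_LIST/' h.py; cat >> h.py <<'E'
def go(x=None,y=None,z=None,yaw=None):
    s=arm.observe(); R=cv2.Rodrigues(s['ee_rot'])[0]; p=s['position']
    cur=np.arctan2(R[1,0],R[0,0]); tgt=np.array([p[i] if v is None else v for i,v in enumerate((x,y,z))])
    sp=0 if yaw is None else -((yaw-cur+np.pi/2)%np.pi-np.pi/2)  # tool z down: +spin = cw
    print('t %.2f pos %s toolyaw %.3f j7 %.2f tilt %.4f F %s w %.1f mm gf %.1f'%(s['clock'],p.round(4),cur,s['joints'][6],R[2,2]+1,s['force'].round(1),s['width']*91.8,s['gripper_force']))
    print('  move',(R.T@(tgt-p)).round(4),'spin',round(sp,4),'(alt %.3f)'%(sp-np.sign(sp)*np.pi))
E
python3 - <<'E'
from h import *
print(blanks(pickle.load(open('top0.pkl','rb'))))
go(.420,-.254,.11); 
E
```

```text
[(456, 391, 32, 111, -2.9), (513, 183, 31, 111, 0.3)]
t 0.10 pos [ 0.235  -0.5787  0.237 ] toolyaw 0.386 j7 -0.08 tilt 0.0000 F [ 0.5 -0.5  0.3] w 91.5 mm gf 0.0
  move [ 0.2936 -0.231   0.1273] spin 0 (alt 0.000)
```

>>> jog_arm --pt "0.294 -0.231 0.04 0" --pt "0.294 -0.231 0.04 0" --pt "0.294 -0.231 0.04 0" --pt "0.294 -0.231 0.04 0" --pt "0.294 -0.231 0.04 0" --pt "0.294 -0.231 0.04 0" --pt "0.294 -0.231 0.04 0" --pt "0.294 -0.231 0.04 0" --pt "0.294 -0.231 0.04 0" --pt "0.294 -0.231 0.04 0" --hand 0.0 --newtons 20

```text
clock: 1.35
position: [0.42, -0.2557, 0.1977]
ee_rot: [3.084, 0.598, -0.0]
force: [-1.1, 0.3, -0.1]
width: 0.008
gripper_force: 0.0
```

```bash
python3 - <<'E'
from h import *
im=grab('wrist'); save(im,'w1.png'); h=cv2.cvtColor(im['color'],cv2.COLOR_RGB2HSV)
m=((h[...,1]>130)&(h[...,2]>90)&((h[...,0]<8)|(h[...,0]>172))).astype(np.uint8)
k=max(cv2.findContours(m,cv2.RETR_EXTERNAL,cv2.CHAIN_APPROX_NONE)[0],key=cv2.contourArea)
c,r=cv2.minEnclosingCircle(k); print(c,r,onplane(im,[c],.058),[im[k] for k in('fx','cx','cy')])
R,t=RT(im); print('cam',-R.T@t)
go(.42,-.2545,.084)
E
```

```text
(281.0, 200.0) 25.710020065307617 [[ 0.42033557 -0.25536215  0.058     ]] [350.9728431251552, 281.7114918370045, 208.44683271049436]
cam [ 0.48117096 -0.2317349   0.34421119]
t 1.40 pos [ 0.4201 -0.2555  0.1978] toolyaw 0.384 j7 -0.80 tilt 0.0000 F [-0.3 -0.4  0.2] w 0.7 mm gf 0.0
  move [ 0.0003 -0.001   0.1138] spin 0 (alt 0.000)
```

View pics/w1.png

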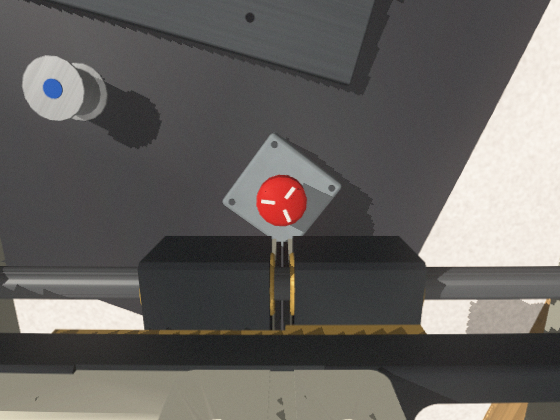

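The wrist view shows the red cap at (281,200), which agrees with the top-camera fix and lies directly under the closed fingers. The next move presses it.

>>> jog_arm --pt "0 0 0.06 0" --pt "0 0 0.11 0" --pt "0 0 0.116 0" --pt "0 0 0.118 0" --pt "0 0 0.12 0" --pt "0 0 0.122 0" --pt "0 0 0.123 0" --pt "0 0 0.124 0" --pt "0 0 0.124 0" --pt "0 0 0.124 0"

```text
clock: 2.65
position: [0.4217, -0.255, 0.0747]
ee_rot: [3.082, 0.602, 0.003]
force: [0.3, 0.2, 10.5]
width: 0.002
gripper_force: 5.2
```

```bash
python3 - <<'E'
from h import *
go(.475,.183,.2,0.0)
E
```

```text
t 2.65 pos [ 0.4217 -0.255   0.0747] toolyaw 0.386 j7 -0.84 tilt 0.0000 F [ 0.3  0.2 10.5] w 0.2 mm gf 5.2
  move [ 0.2144 -0.3856 -0.1257] spin 0.3857 (alt -2.756)
```

>>> jog_arm --pt "0 0 -0.05 0" --pt "0 0 -0.11 0" --pt "0.02 -0.04 -0.126 0" --pt "0.214 -0.386 -0.126 0.386" --pt "0.214 -0.386 -0.126 0.386" --pt "0.214 -0.386 -0.126 0.386" --pt "0.214 -0.386 -0.126 0.386" --pt "0.214 -0.386 -0.126 0.386" --pt "0.214 -0.386 -0.126 0.386" --pt "0.214 -0.386 -0.126 0.386" --pt "0.214 -0.386 -0.126 0.386" --pt "0.214 -0.386 -0.126 0.386" --pt "0.214 -0.386 -0.126 0.386" --hand 0.07

```text
clock: 4.28
position: [0.4736, 0.182, 0.1995]
ee_rot: [3.141, -0.004, -0.001]
force: [-0.8, -0.4, 1.1]
width: 0.757
gripper_force: 0.0
```

```bash
python3 - <<'E'
from h import *
w=grab('wrist'); save(w,'w2.png'); t=grab('top'); save(t,'t2.png')
print('wrist',blanks(w)); print('top',blanks(t))
h=cv2.cvtColor(t['color'],cv2.COLOR_RGB2HSV); P=cloud(t)
m=((h[...,1]>150)&(h[...,2]>120)&((h[...,0]<8)|(h[...,0]>172))); m[:,:380]=0;m[:,440:]=0
print('capz (was .0676)',np.nanmedian(P[m][:,2])); go(.475,.183,.014,0)
E
```

```text
wrist [(513, 182, 31, 110, -0.2)]
top []
capz (was .0676) 0.062083393888253915
t 4.38 pos [0.4738 0.1824 0.1997] toolyaw -0.002 j7 -2.17 tilt 0.0000 F [-0.2 -0.5 -0.1] w 70.0 mm gf 0.0
  move [ 0.0012 -0.0007  0.1857] spin -0.0023 (alt 3.139)
```

View pics/w2.png

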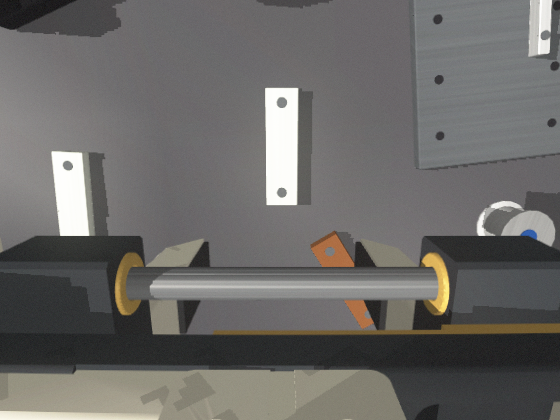

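Wrist view: the blank is centred under the camera at (282,146), with its ends at (282,90) and (282,205). The jaws are aligned with it and the brown bar is clear of both fingers. The cap reads about 6 mm lower than before, so the stop is in.

>>> jog_arm --pt "0.001 -0.001 0.06 0" --pt "0.001 -0.001 0.12 0" --pt "0.001 -0.001 0.17 0" --pt "0.001 -0.001 0.186 0" --pt "0.001 -0.001 0.186 0" --pt "0.001 -0.001 0.186 0" --pt "0.001 -0.001 0.186 0" --hand 0.05

```text
clock: 5.25
position: [0.4756, 0.1849, 0.0148]
ee_rot: [-3.141, 0.001, -0.003]
force: [0.3, 0.5, -0.2]
width: 0.544
gripper_force: 0.0
```

>>> jog_arm --pt "0 0 0 0" --pt "0 0 0 0" --pt "0 0 0 0" --pt "0 0 0 0" --pt "0 0 0 0" --hand 0.01 --newtons 40

```text
clock: 5.88
position: [0.4748, 0.1845, 0.0139]
ee_rot: [3.141, -0.001, 0.0]
force: [-0.6, -2.3, 5.3]
width: 0.32
gripper_force: 39.8
```

```bash
python3 - <<'E'
from h import *
go(.475,.183,.014,0)
E
```

```text
t 5.88 pos [0.4748 0.1845 0.0139] toolyaw -0.000 j7 -2.30 tilt 0.0000 F [-0.6 -2.3  5.3] w 29.3 mm gf 39.8
  move [ 0.0002  0.0015 -0.0001] spin -0.0005 (alt 3.141)
```

```bash
cat >> h.py <<'E'
YAW=.1195; EX=np.array([np.cos(YAW),np.sin(YAW)]); EY=np.array([-EX[1],EX[0]])
C=dict(a=np.array([.6626,-.0278]),b=np.array([.675,-.1311]))
def bay(n,dx,dy): return C[n]+dx*EX+dy*EY
E
python3 - <<'E'
from h import *
x,y=bay('b',-.093-.02,.015+.01); go(x,y,.14,YAW)
E
```

```text
t 5.88 pos [0.4748 0.1845 0.0139] toolyaw -0.000 j7 -2.30 tilt 0.0000 F [-0.6 -2.3  5.3] w 29.3 mm gf 39.8
  move [ 0.0852  0.3042 -0.126 ] spin -0.12 (alt 3.022)
```

>>> jog_arm --pt "0 0 -0.05 0" --pt "0 0 -0.11 0" --pt "0 0.03 -0.126 0" --pt "0.03 0.08 -0.126 -0.04" --pt "0.05 0.13 -0.126 -0.08" --pt "0.07 0.18 -0.126 -0.12" --pt "0.085 0.23 -0.126 -0.12" --pt "0.085 0.28 -0.126 -0.12" --pt "0.085 0.304 -0.126 -0.12" --pt "0.085 0.304 -0.126 -0.12" --pt "0.085 0.304 -0.126 -0.12" --pt "0.085 0.304 -0.126 -0.12"

```text
clock: 7.38
position: [0.5597, -0.1175, 0.1397]
ee_rot: [-3.135, -0.192, -0.0]
force: [0.3, -0.0, -0.7]
width: 0.32
gripper_force: 39.8
```

```bash
python3 - <<'E'
from h import *
w=grab('wrist'); save(w,'w3.png'); pickle.dump(w,open('w3.pkl','wb'))
x,y=bay('b',-.093-.02,.015+.01); go(x,y,.14,YAW)
for n in 'ab':
  for d in((0,0),(-.07,0)): print(n,d,proj(w,[*bay(n,*d),.029]).round(1))
E
```

```text
t 7.42 pos [ 0.5597 -0.1177  0.1397] toolyaw 0.122 j7 -1.48 tilt 0.0000 F [ 0.7  0.3 -1.1] w 29.4 mm gf 39.8
  move [-0.0001  0.002  -0.0003] spin 0.0025 (alt -3.139)
a (0, 0) [[169.3  48.8]]
a (-0.07, 0) [[176.1 152. ]]
b (0, 0) [[321.8  48.9]]
b (-0.07, 0) [[318.9 152.3]]
```

View pics/w3.png

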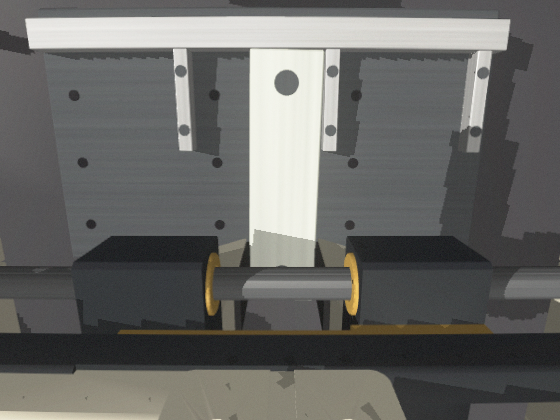

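The wrist view shows the blank held straight. The fence's near edge is at row 49, and the left edges of ribs b and a are at columns ~323 and ~175, which is 2–3 mm right of my estimate. I'll refine from this closer view.

```bash
python3 - <<'E'
from h import *
w=pickle.load(open('w3.pkl','rb')); g=cv2.GaussianBlur(cv2.cvtColor(w['color'],cv2.COLOR_RGB2GRAY),(3,3),0).astype(float)
def line(P): 
    vx,vy,x,y=cv2.fitLine(P[:,:2].astype(np.float32),cv2.DIST_HUBER,0,.001,.001).ravel(); return np.array([vx,vy]),np.array([x,y])
pts=[(u,42+np.argmin(np.diff(g[42:56,u]))+.5) for u in [*range(60,168),*range(198,240),*range(345,465)]]
d,p=line(onplane(w,pts,.029)); d=d*np.sign(d[1]); print('fence yaw',np.arctan2(-d[0],d[1]),'x in EX frame',p@EX, 'prior',C['a']@EX)
for n,(u0,u1) in dict(a=(172,178),b=(325,323)).items():
    q=[]
    for v in range(62,140):
        u=round(u0+(u1-u0)*(v-50)/100); a=u-5; 
        q.append((a+np.argmax(np.diff(g[v,a:u+6]))+.5,v))
    d2,p2=line(onplane(w,q,.029)); d2*=np.sign(d2[0]); print(n,np.median(q,0),'yaw',np.arctan2(d2[1],d2[0]),'y in EY',p2@EY,'prior',C[n]@EY)
# held blank edges at height ~.138
for v in (90,140,190):
    r=np.diff(g[v,240:335]); uv=[(240+np.argmax(r)+.5,v),(240+np.argmin(r[40:])+40.5,v)]; print(v,uv,(onplane(w,uv,.1377)[:,:2]@EY).round(4))
E
```

```text
fence yaw 0.11907645 x in EX frame 0.6555537897117205 prior 0.6545603816328518
a [175.5 100.5] yaw 0.11067064 y in EY -0.10860536089783447 prior -0.10659412177346063
b [324.5 100.5] yaw 0.11085049 y in EY -0.21307478754096124 prior -0.2106356999443155
90 [(np.float64(249.5), 90), (np.float64(321.5), 90)] [-0.1707 -0.1997]
140 [(np.float64(248.5), 140), (np.float64(319.5), 140)] [-0.1699 -0.1995]
190 [(np.float64(248.5), 190), (np.float64(317.5), 190)] [-0.1695 -0.1992]
```

>>> jog_arm --pt "0.016 0.009 0 0.003" --pt "0.016 0.009 0.05 0.003" --pt "0.016 0.009 0.09 0.003" --pt "0.016 0.009 0.102 0.003" --pt "0.016 0.009 0.106 0.003" --pt "0.016 0.009 0.108 0.003" --pt "0.016 0.009 0.109 0.003" --pt "0.016 0.009 0.109 0.003"

```text
clock: 8.43
position: [0.577, -0.1265, 0.0315]
ee_rot: [3.136, 0.183, 0.002]
force: [-0.2, 0.8, -1.8]
width: 0.32
gripper_force: 39.8
```

```bash
python3 - <<'E'
from h import *
s=arm.observe(); p=s['position']; print('EX,EY',p[:2]@EX,p[:2]@EY); go()
E
```

```text
EX,EY 0.5578399146838505 -0.19436731825872774
t 8.43 pos [ 0.577  -0.1265  0.0315] toolyaw 0.117 j7 -1.52 tilt 0.0000 F [-0.2  0.8 -1.8] w 29.4 mm gf 39.8
  move [0. 0. 0.] spin 0 (alt 0.000)
```

>>> jog_arm --pt "0 0 0.001 0" --pt "0.002 0 0.001 0" --pt "0.004 0 0.001 0" --pt "0.005 0 0.001 0" --pt "0.006 0 0.001 0" --pt "0.007 0 0.001 0" --pt "0.007 0 0.001 0"

```text
clock: 9.3
position: [0.581, -0.1259, 0.029]
ee_rot: [3.136, 0.183, -0.008]
force: [-7.3, -0.6, 1.1]
width: 0.321
gripper_force: 39.8
```

>>> jog_arm --pt "0 0.002 0 0" --pt "0 0.003 0 0" --pt "0 0.004 0 0" --pt "0 0.005 0 0" --pt "0 0.005 0 0"

```text
clock: 9.93
position: [0.5815, -0.1281, 0.029]
ee_rot: [-3.134, -0.188, 0.008]
force: [-9.2, 5.1, 3.0]
width: 0.317
gripper_force: 39.8
```

```bash
python3 - <<'E'
from h import *
s=arm.observe(); p=s['position']; f=s['force'][:2]; print('EX,EY',p[:2]@EX,p[:2]@EY,'F',f@EX,f@EY,s['force'][2],s['ft_torque']); go()
E
```

```text
EX,EY 0.5620456504297471 -0.19650518850329685 F -8.538576108593759 6.13224452580101 2.9780590130442546 [1.25304498 1.97527314 0.68752269]
t 9.93 pos [ 0.5815 -0.1281  0.029 ] toolyaw 0.120 j7 -1.52 tilt 0.0000 F [-9.2  5.1  3. ] w 29.1 mm gf 39.8
  move [0. 0. 0.] spin 0 (alt 0.000)
```

>>> jog_arm --pt "0 0.001 0 0" --pt "0 0.001 0 0" --pt "0 0.001 0 0" --pt "0 0.001 0 0" --hand 0.046

```text
clock: 10.42
position: [0.5846, -0.1317, 0.0299]
ee_rot: [3.136, 0.183, 0.001]
force: [-0.0, 0.6, 0.3]
width: 0.504
gripper_force: 0.0
```

>>> jog_arm --pt "-0.005 0 -0.03 0" --pt "-0.02 0 -0.08 0" --pt "-0.03 0 -0.13 0" --pt "-0.03 0 -0.13 0" --pt "-0.03 0 -0.13 0" --pt "-0.03 0 -0.13 0"

```text
clock: 11.18
position: [0.5538, -0.1348, 0.1583]
ee_rot: [-3.136, -0.183, 0.003]
force: [0.5, 0.0, -0.1]
width: 0.504
gripper_force: 0.0
```

```bash
python3 - <<'E'
from h import *
w=grab('wrist'); save(w,'w4.png'); pickle.dump(w,open('w4.pkl','wb')); t=grab('top'); save(t,'t4.png'); pickle.dump(t,open('t4.pkl','wb'))
print(blanks(w,.027),blanks(t)); go()
E
```

```text
[] [(456, 391, 32, 111, -3.1)]
t 11.28 pos [ 0.5539 -0.1348  0.1584] toolyaw 0.117 j7 -1.45 tilt 0.0000 F [ 0.   0.1 -0.6] w 46.1 mm gf 0.0
  move [0. 0. 0.] spin 0 (alt 0.000)
```

View pics/w4.png

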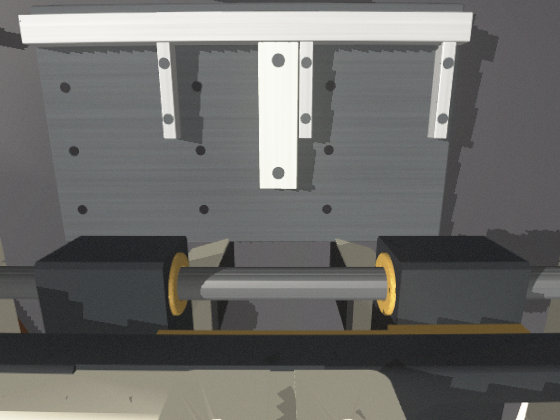

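The wrist view shows the blank in bay b. Its end touches the fence at row 42 and its right edge is at column ~298, next to the rib's left edge at ~300. I'll measure the residual gap.

```bash
python3 - <<'E'
from h import *
w=pickle.load(open('w4.pkl','rb')); g=cv2.cvtColor(w['color'],cv2.COLOR_RGB2GRAY).astype(float)
for v in (60,80,100,120): print(v,g[v,290:316].astype(int))
print(g[36:50,285].astype(int),g[36:50,265].astype(int),g[36:50,230].astype(int))
L=[];Rr=[]
for v in range(60,180,5):
    d=np.diff(g[v,245:275]); L.append((245+np.argmax(d)+.5,v))
for v in range(145,182,4):
    d=np.diff(g[v,290:305]); Rr.append((290+np.argmin(d)+.5,v))
for Q in (L,Rr):
    P=onplane(w,Q,.027)[:,:2]; f=np.polyfit(P@EX,P@EY,1); print('slope rel fixture',f[0],'EY mean',np.mean(P@EY))
b=[(u,178+np.argmin(np.diff(g[178:196,u]))+.5) for u in range(264,294,3)]; print('near end EX',np.mean(onplane(w,b,.027)[:,:2]@EX))
fz=[(u,34+np.argmin(np.diff(g[34:50,u]))+.5) for u in range(190,250,3)]; P=onplane(w,fz,.029)[:,:2];print('fence',np.mean(P@EX))
r=[]
for v in range(60,130,5): r.append((154+np.argmax(np.diff(g[v,154:168]))+.5,v))
print('rib a EY',np.mean(onplane(w,r,.029)[:,:2]@EY))
E
```

```text
60 [246 247 248 250 249 248 247 230 130 173 234 183 125 122 121 118 122 120
 121 122 119 176 183  96  88  85]
80 [246 247 249 249 249 248 250 218 118 192 233 234 231 232 231 230 228 227
 225 227 229 233 149  94  87  90]
100 [246 247 248 250 249 248 249 187 110 207 231 231 228 230 230 228 227 225
 226 228 230 218 126  89  87  86]
120 [247 247 248 249 249 248 244 164 100 228 196 130 121 121 121 119 121 120
 122 119 202 180 110  87  89  89]
[234 233 233 231 182 140 238 248 247 247 247 247 247 247] [237 236 237 235 187 142 242 250 249 248 249 249 249 249] [238 238 239 240 199 113 110 110 107  80  83  84  83  87]
slope rel fixture -0.0028246164157577987 EY mean -0.18231052451856444
slope rel fixture 0.0077340747983136535 EY mean -0.21192518566702184
near end EX 0.5454799992081566
fence 0.6554722270978786
rib a EY -0.10884859701448306
```

```bash
cat >> h.py <<'E'
FX=.6555; RY=dict(a=-.1087,b=-.2133); C={n:FX*EX+v*EY for n,v in RY.items()}
def rep():
    s=arm.observe(); p=s['position'][:2]; f=s['force'][:2]; print('EX %.4f EY %.4f  F %.1f %.1f'%(p@EX,p@EY,f@EX,f@EY))
E
python3 - <<'E'
from h import *
go(*bay('b',-.048,.058),.029,YAW)
E
```

```text
t 11.28 pos [ 0.5539 -0.1348  0.1584] toolyaw 0.117 j7 -1.45 tilt 0.0000 F [ 0.   0.1 -0.6] w 46.1 mm gf 0.0
  move [ 0.0737 -0.0447  0.1293] spin -0.0026 (alt 3.139)
```

>>> jog_arm --pt "0.04 -0.045 0 0" --pt "0.074 -0.045 0 0" --pt "0.074 -0.045 0.02 0" --pt "0.074 -0.045 0.07 0" --pt "0.074 -0.045 0.11 0" --pt "0.074 -0.045 0.128 0" --pt "0.074 -0.045 0.129 0" --pt "0.074 -0.045 0.129 0" --hand 0.0 --newtons 20

```text
clock: 12.28
position: [0.6238, -0.0816, 0.032]
ee_rot: [3.136, 0.183, 0.003]
force: [0.6, 0.0, -0.4]
width: 0.005
gripper_force: 0.0
```

>>> jog_arm --pt "0 0.004 0 0" --pt "0 0.007 0 0" --pt "0 0.009 0 0" --pt "0 0.01 0 0" --pt "0 0.011 0 0" --pt "0 0.012 0 0" --pt "0 0.012 0 0"

```text
clock: 13.15
position: [0.6241, -0.0937, 0.0307]
ee_rot: [3.136, 0.183, -0.0]
force: [-0.2, 0.3, 0.0]
width: 0.002
gripper_force: 0.0
```

```bash
python3 - <<'E'
from h import *
rep(); go()
E
```

```text
EX 0.6085 EY -0.1674  F -0.2 0.3
t 13.15 pos [ 0.6241 -0.0937  0.0307] toolyaw 0.117 j7 -1.58 tilt 0.0000 F [-0.2  0.3  0. ] w 0.2 mm gf 0.0
  move [0. 0. 0.] spin 0 (alt 0.000)
```

>>> jog_arm --pt "0 0.002 0.001 0" --pt "0 0.003 0.001 0" --pt "0 0.004 0.001 0" --pt "0 0.005 0.001 0" --pt "0 0.005 0.001 0"

```text
clock: 13.78
position: [0.6244, -0.0974, 0.0296]
ee_rot: [-3.135, -0.184, 0.001]
force: [-1.3, 3.6, 0.2]
width: 0.007
gripper_force: 2.0
```

>>> jog_arm --pt "0 0.001 0 0" --pt "0 0.002 0 0" --pt "0 0.003 0 0" --pt "0 0.003 0 0"

```text
clock: 14.28
position: [0.6244, -0.0977, 0.0296]
ee_rot: [-3.132, -0.187, 0.002]
force: [-3.8, 10.6, 2.6]
width: 0.007
gripper_force: 4.7
```

>>> jog_arm --pt "0 -0.01 0 0" --pt "0 -0.012 -0.03 0" --pt "0 -0.012 -0.09 0" --pt "-0.03 -0.012 -0.15 0" --pt "-0.06 -0.012 -0.17 0" --pt "-0.08 -0.012 -0.17 0" --pt "-0.08 -0.012 -0.17 0"

```text
clock: 15.15
position: [0.5433, -0.1002, 0.2004]
ee_rot: [3.135, 0.181, 0.001]
force: [1.5, 1.0, -0.2]
width: 0.006
gripper_force: 0.0
```

```bash
python3 - <<'E'
from h import *
w=grab('wrist'); save(w,'w5.png'); g=cv2.cvtColor(w['color'],cv2.COLOR_RGB2GRAY).astype(float)
# dark gap check along blank: predicted positions
for dx in(-.02,-.05): 
    u,v=proj(w,[*bay('b',dx,0),.028])[0]; v=round(v);u=round(u); print((u,v),g[v,u-10:u+10].astype(int))
u,v=proj(w,[*bay('b',0,.02),.028])[0]; u=round(u);v=round(v); print('fence col',(u,v),g[v-8:v+8,u].astype(int))
print('mm/px',1000*np.linalg.norm(np.diff(onplane(w,[(280,100),(281,100)],.028),axis=0)))
t=grab('top'); print(blanks(t)); go(.418,.393,.17,-.052)
E
```

```text
(338, 69) [251 252 251 250 252 252 253 252 252 220 228 245 243 240 240 239 237 235
 234 235]
(337, 105) [252 252 250 250 251 253 253 252 253 202 240 241 239 238 238 238 237 233
 234 237]
fence col (315, 44) [237 235 235 236 240 237 238 222 148 189 253 253 253 253 253 253]
mm/px 0.87129301829559
[(456, 391, 32, 111, -3.1), (556, -98, 41, 104, 7.1)]
t 15.25 pos [ 0.5447 -0.0994  0.1998] toolyaw 0.116 j7 -1.50 tilt 0.0000 F [-0.4  0.3  0. ] w 0.2 mm gf 0.0
  move [-0.0688 -0.5038  0.0294] spin 0.1682 (alt -2.973)
```

>>> jog_arm --pt "-0.07 -0.504 0 -0.18" --pt "-0.07 -0.504 0 -0.36" --pt "-0.07 -0.504 0 -0.54" --pt "-0.07 -0.504 0 -0.72" --pt "-0.07 -0.504 0 -0.9" --pt "-0.07 -0.504 0 -1.08" --pt "-0.07 -0.504 0 -1.26" --pt "-0.07 -0.504 0 -1.44" --pt "-0.07 -0.504 0 -1.62" --pt "-0.07 -0.504 0 -1.8" --pt "-0.07 -0.504 0 -1.98" --pt "-0.07 -0.504 0 -2.16" --pt "-0.07 -0.504 0 -2.34" --pt "-0.07 -0.504 0 -2.52" --pt "-0.07 -0.504 0 -2.7" --pt "-0.07 -0.504 0 -2.88" --pt "-0.07 -0.504 0 -2.97" --pt "-0.07 -0.504 0 -2.97" --pt "-0.07 -0.504 0 -2.97" --hand 0.05

```text
clock: 17.62
position: [0.4162, 0.3938, 0.1994]
ee_rot: [-0.09, -3.14, -0.0]
force: [0.0, 0.5, -0.5]
width: 0.547
gripper_force: 0.0
```

```bash
python3 - <<'E'
from h import *
w=grab('wrist'); save(w,'w6.png'); t=grab('top'); save(t,'t6.png')
print(blanks(w),blanks(t)); go(.418,.393,.014,-.054)
E
```

```text
[(449, 391, 30, 94, -3.2)] [(414, 678, 28, 97, 77.2)]
t 17.73 pos [0.4161 0.3937 0.1996] toolyaw 3.085 j7 0.12 tilt 0.0000 F [-0.4 -0.7  0.1] w 50.0 mm gf 0.0
  move [-0.002  -0.0006  0.1856] spin -0.0024 (alt 3.139)
```

View pics/w6.png

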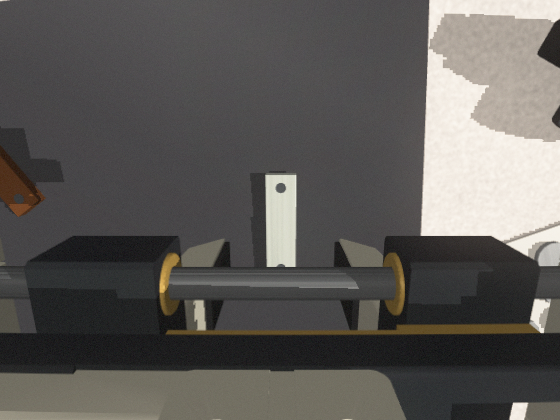

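The wrist view is now from the robot side. The blank is centred between the jaws, its near end at (281,174), and the area around it is clear.

>>> jog_arm --pt "-0.002 -0.001 0.06 -0.002" --pt "-0.002 -0.001 0.12 -0.002" --pt "-0.002 -0.001 0.17 -0.002" --pt "-0.002 -0.001 0.186 -0.002" --pt "-0.002 -0.001 0.186 -0.002" --pt "-0.002 -0.001 0.186 -0.002"

```text
clock: 18.48
position: [0.4184, 0.3934, 0.0151]
ee_rot: [0.084, 3.139, 0.003]
force: [0.1, -0.2, 0.2]
width: 0.546
gripper_force: 0.0
```

>>> jog_arm --pt "0 0 0 0" --pt "0 0 0 0" --pt "0 0 0 0" --pt "0 0 0 0" --pt "0 0 0 0" --hand 0.01 --newtons 40

```text
clock: 19.1
position: [0.4182, 0.3925, 0.0141]
ee_rot: [0.083, 3.14, 0.0]
force: [0.6, -0.5, 5.8]
width: 0.328
gripper_force: 4.0
```

```bash
python3 - <<'E'
from h import *
go(*bay('a',-.093-.02,.015+.01),.15,YAW)
E
```

```text
t 19.10 pos [0.4182 0.3925 0.0141] toolyaw 3.089 j7 -0.06 tilt 0.0000 F [ 0.6 -0.5  5.8] w 30.1 mm gf 4.0
  move [-0.1521 -0.4034 -0.1359] spin -0.1725 (alt 2.969)
```

>>> jog_arm --pt "0 0 0 0" --pt "0 0 0 0" --pt "0 0 0 0" --pt "0 0 0 0" --hand 0.01 --newtons 40

```text
clock: 19.6
position: [0.4181, 0.3925, 0.0141]
ee_rot: [0.083, 3.14, 0.0]
force: [0.1, -1.4, 5.7]
width: 0.321
gripper_force: 40.0
```

>>> jog_arm --pt "0 0 -0.05 0" --pt "0 0 -0.1 0" --pt "0 -0.03 -0.136 0" --pt "-0.02 -0.08 -0.136 -0.03" --pt "-0.03 -0.13 -0.136 -0.06" --pt "-0.04 -0.18 -0.136 -0.09" --pt "-0.06 -0.23 -0.136 -0.12" --pt "-0.08 -0.28 -0.136 -0.15" --pt "-0.12 -0.33 -0.136 -0.172" --pt "-0.152 -0.38 -0.136 -0.172" --pt "-0.152 -0.403 -0.136 -0.172" --pt "-0.152 -0.403 -0.136 -0.172" --pt "-0.152 -0.403 -0.136 -0.172" --pt "-0.152 -0.403 -0.136 -0.172"

```text
clock: 21.35
position: [0.5482, -0.0165, 0.1499]
ee_rot: [-0.191, 3.135, 0.0]
force: [-0.2, 0.1, -0.7]
width: 0.32
gripper_force: 40.0
```

```bash
python3 - <<'E'
from h import *
rep(); go(*bay('a',-.093-.005,.015+.004),.0315,YAW)
w=grab('wrist'); t=grab('top'); s=grab('scene'); save(w,'w7.png'); save(t,'t7.png')
big=cv2.resize(s['color'][150:330,120:360],None,fx=3,fy=3); cv2.imwrite('pics/s7.png',cv2.cvtColor(big,cv2.COLOR_RGB2BGR))
h=cv2.cvtColor(t['color'],cv2.COLOR_RGB2HSV); P=cloud(t)
m=((h[...,1]>150)&(h[...,2]>120)&((h[...,0]<8)|(h[...,0]>172))); m[:,:380]=0;m[:,440:]=0
print('capz',np.nanmedian(P[m][:,2]))
E
```

```text
EX 0.5423 EY -0.0817  F -0.2 0.1
t 21.35 pos [ 0.5482 -0.0165  0.1499] toolyaw -3.020 j7 0.98 tilt 0.0000 F [-0.2  0.1 -0.7] w 29.4 mm gf 40.0
  move [-0.0152 -0.008   0.1184] spin 0.0021 (alt -3.139)
capz nan
  return np.nanmean(a, axis, out=out, keepdims=keepdims)
```

View pics/s7.png

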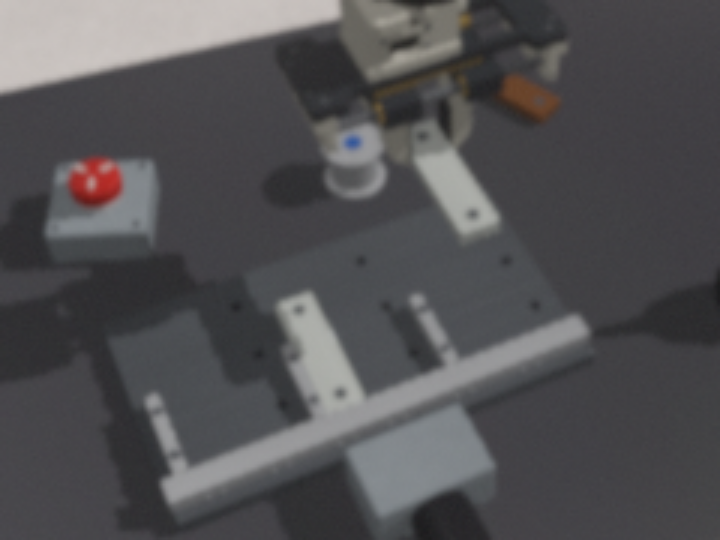

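The scene crop shows the bay b blank against its rib and the fence. The second blank hangs straight in the jaws, with its end at (480,230), heading for bay a.

>>> jog_arm --pt "-0.015 -0.008 0 0.002" --pt "-0.015 -0.008 0.05 0.002" --pt "-0.015 -0.008 0.1 0.002" --pt "-0.015 -0.008 0.112 0.002" --pt "-0.015 -0.008 0.116 0.002" --pt "-0.015 -0.008 0.118 0.002" --pt "-0.015 -0.008 0.12 0.002" --pt "-0.015 -0.008 0.12 0.002"

```text
clock: 22.5
position: [0.5646, -0.0244, 0.0304]
ee_rot: [-0.183, 3.135, -0.0]
force: [0.3, 1.3, -1.8]
width: 0.321
gripper_force: 40.0
```

>>> jog_arm --pt "-0.002 0 0 0" --pt "-0.004 0 0 0" --pt "-0.005 0 0 0" --pt "-0.006 0 0 0" --pt "-0.007 0 0 0" --pt "-0.008 0 0 0" --pt "-0.008 0 0 0"

```text
clock: 23.38
position: [0.5695, -0.0238, 0.0291]
ee_rot: [0.184, -3.131, 0.002]
force: [-9.8, -1.9, 5.1]
width: 0.318
gripper_force: 40.0
```

>>> jog_arm --pt "0 -0.002 0 0" --pt "0 -0.003 0 0" --pt "0 -0.004 0 0" --pt "0 -0.005 0 0" --pt "0 -0.006 0 0" --pt "0 -0.006 0 0"

```text
clock: 24.12
position: [0.5696, -0.0257, 0.0292]
ee_rot: [0.191, -3.131, -0.006]
force: [-10.4, 8.9, -0.2]
width: 0.318
gripper_force: 40.1
```

```bash
python3 - <<'E'
from h import *
rep(); go()
E
```

```text
EX 0.5625 EY -0.0934  F -9.3 10.1
t 24.12 pos [ 0.5696 -0.0257  0.0292] toolyaw -3.020 j7 0.89 tilt 0.0000 F [-10.4   8.9  -0.2] w 29.2 mm gf 40.1
  move [0. 0. 0.] spin 0 (alt 0.000)
```

>>> jog_arm --pt "0 -0.001 0 0" --pt "0 -0.001 0 0" --pt "0 -0.001 0 0" --pt "0 -0.001 0 0" --hand 0.046

```text
clock: 24.62
position: [0.5734, -0.0306, 0.0299]
ee_rot: [-0.183, 3.136, -0.0]
force: [0.3, 0.9, -0.4]
width: 0.498
gripper_force: 0.0
```

>>> jog_arm --pt "0.005 0 -0.03 0" --pt "0.005 0 -0.06 0" --pt "0.005 0 -0.08 0" --pt "0.005 0 -0.08 0" --pt "0.005 0 -0.08 0"

```text
clock: 25.25
position: [0.5676, -0.0313, 0.1088]
ee_rot: [0.183, -3.135, 0.001]
force: [-0.5, -0.4, 0.4]
width: 0.501
gripper_force: 0.0
```

```bash
python3 - <<'E'
from h import *
rep(); go(*bay('a',-.048,.0537),.030,YAW)
E
```

```text
EX 0.5599 EY -0.0988  F -0.6 -0.4
t 25.25 pos [ 0.5676 -0.0313  0.1088] toolyaw -3.025 j7 0.97 tilt 0.0000 F [-0.5 -0.4  0.4] w 46.0 mm gf 0.0
  move [-0.0476  0.0439  0.0788] spin -0.0027 (alt 3.139)
```

>>> jog_arm --pt "0 0.044 0 0" --pt "-0.048 0.044 0 0" --pt "-0.048 0.044 0 0" --pt "-0.048 0.044 0.04 0" --pt "-0.048 0.044 0.07 0" --pt "-0.048 0.044 0.079 0" --pt "-0.048 0.044 0.079 0" --pt "-0.048 0.044 0.079 0" --hand 0.0 --newtons 20

```text
clock: 26.25
position: [0.6111, 0.0187, 0.0318]
ee_rot: [-0.184, 3.135, 0.0]
force: [-0.2, 0.3, 0.6]
width: 0.002
gripper_force: 0.0
```

>>> jog_arm --pt "0 -0.005 0 0" --pt "0 -0.009 0 0" --pt "0 -0.011 0 0" --pt "0 -0.013 0 0" --pt "0 -0.015 0 0" --pt "0 -0.016 0 0" --pt "0 -0.016 0 0"

```text
clock: 27.12
position: [0.6124, 0.0053, 0.0312]
ee_rot: [-0.187, 3.135, 0.006]
force: [-0.5, 5.9, 1.8]
width: 0.004
gripper_force: 2.9
```

```bash
python3 - <<'E'
from h import *
rep(); go()
E
```

```text
EX 0.6087 EY -0.0678  F 0.2 5.9
t 27.12 pos [0.6124 0.0053 0.0312] toolyaw -3.022 j7 0.88 tilt 0.0000 F [-0.5  5.9  1.8] w 0.4 mm gf 2.9
  move [0. 0. 0.] spin 0 (alt 0.000)
```

Slightly firmer, then I back off, rise clear and inspect from above.

>>> jog_arm --pt "0 -0.002 0 0" --pt "0 -0.003 0 0" --pt "0 -0.003 0 0" --pt "0 0.008 0 0" --pt "0 0.012 -0.03 0" --pt "0 0.012 -0.09 0" --pt "0.03 0.012 -0.15 0" --pt "0.06 0.012 -0.17 0" --pt "0.12 0.012 -0.17 -0.18" --pt "0.16 0.05 -0.17 -0.36" --pt "0.16 0.1 -0.17 -0.54" --pt "0.16 0.15 -0.17 -0.72" --pt "0.16 0.15 -0.17 -0.9" --pt "0.16 0.15 -0.17 -0.9" --pt "0.16 0.15 -0.17 -0.9"

```text
clock: 29.0
position: [0.4361, 0.132, 0.2005]
ee_rot: [1.522, -2.748, 0.001]
force: [0.7, -1.0, -0.3]
width: 0.004
gripper_force: 0.0
```

```bash
python3 - <<'E'
from h import *
t=grab('top'); pickle.dump(t,open('t8.pkl','wb')); print(blanks(t)); go()
big=cv2.resize(t['color'][130:240,260:425],None,fx=4.8,fy=4.8,interpolation=cv2.INTER_CUBIC); cv2.imwrite('pics/t8.png',cv2.cvtColor(big,cv2.COLOR_RGB2BGR))
h=cv2.cvtColor(t['color'],cv2.COLOR_RGB2HSV); P=cloud(t)
m=((h[...,1]>150)&(h[...,2]>120)&((h[...,0]<8)|(h[...,0]>172))); m[:,:380]=0;m[:,440:]=0
print('capz',m.sum(),np.nanmedian(P[m][:,2]) if m.any() else 0)
E
```

```text
[]
t 29.05 pos [0.4362 0.132  0.2006] toolyaw -2.129 j7 1.64 tilt 0.0000 F [0.1 0.1 1.1] w 0.3 mm gf 0.0
  move [0. 0. 0.] spin 0 (alt 0.000)
capz 165 0.06186756316611901
```

View pics/t8.png

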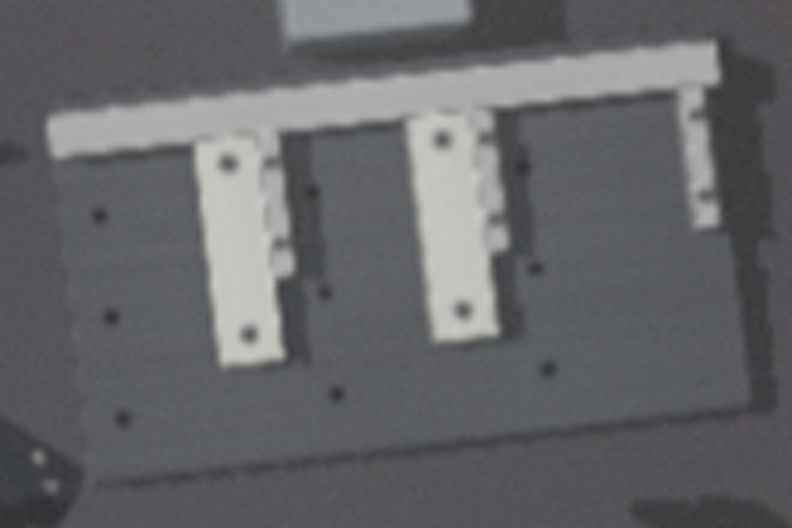

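Top crop: both blanks sit against the fence and their ribs, with corners at about (265,135) and (477,112), and lie parallel to them. The cap still reads pressed. The twist comes next.

```bash
python3 - <<'E'
from h import *
t=pickle.load(open('t8.pkl','rb')); g=cv2.cvtColor(t['color'],cv2.COLOR_RGB2GRAY).astype(float)
for n,u0,v0 in(('a',312.5,205.5),('b',357,200.5)):
    q=[]
    for u in range(int(u0)-4,int(u0)+5):
        l=g[int(v0)-6:int(v0)+6,u]; mid=(l.max()+l.min())/2; i=np.where((l[:-1]>=mid)&(l[1:]<mid))[0][-1]; q.append((u,int(v0)-6+i+(l[i]-mid)/(l[i]-l[i+1])))
    print(n,'near end to fence, top view',.6546-np.mean(onplane(t,q,.027)[:,:2]@EX))
go(.4205,-.2552,.2); 
E
```

```text
a near end to fence, top view 0.1098755095744346
b near end to fence, top view 0.11028800857477783
t 29.05 pos [0.4362 0.132  0.2006] toolyaw -2.129 j7 1.64 tilt 0.0000 F [0.1 0.1 1.1] w 0.3 mm gf 0.0
  move [ 0.3366 -0.1919  0.0008] spin 0 (alt 0.000)
```

>>> jog_arm --pt "0.05 -0.03 0 0.18" --pt "0.1 -0.06 0 0.36" --pt "0.15 -0.09 0 0.54" --pt "0.2 -0.115 0 0.72" --pt "0.25 -0.143 0 0.9" --pt "0.3 -0.171 0 1.08" --pt "0.337 -0.192 0 1.26" --pt "0.337 -0.192 0 1.44" --pt "0.337 -0.192 0 1.62" --pt "0.337 -0.192 0 1.8" --pt "0.337 -0.192 0 1.9" --pt "0.337 -0.192 0 1.9" --pt "0.337 -0.192 0 1.9" --pt "0.337 -0.192 0 1.9" --hand 0.075

```text
clock: 30.8
position: [0.4219, -0.2549, 0.2007]
ee_rot: [-1.341, -2.841, -0.0]
force: [0.2, -0.5, 0.1]
width: 0.817
gripper_force: 0.0
```

```bash
python3 - <<'E'
from h import *
go(.4205,-.2552,.057)
E
```

```text
t 30.80 pos [ 0.4219 -0.2549  0.2007] toolyaw 2.259 j7 0.83 tilt 0.0000 F [ 0.2 -0.5  0.1] w 75.0 mm gf 0.0
  move [ 0.0007 -0.0013  0.1437] spin 0 (alt 0.000)
```

>>> jog_arm --pt "0.001 -0.001 0.05 0" --pt "0.001 -0.001 0.1 0" --pt "0.001 -0.001 0.135 0" --pt "0.001 -0.001 0.143 0" --pt "0.001 -0.001 0.143 0" --pt "0.001 -0.001 0.143 0"

```text
clock: 31.55
position: [0.4217, -0.2551, 0.0591]
ee_rot: [1.341, 2.838, -0.0]
force: [0.3, -0.1, 0.5]
width: 0.816
gripper_force: 0.0
```

>>> jog_arm --pt "0 0 0 0" --pt "0 0 0 0" --pt "0 0 0 0" --pt "0 0 0 0" --pt "0 0 0 0" --pt "0 0 0 0" --hand 0.03 --newtons 30

```text
clock: 32.3
position: [0.4202, -0.2551, 0.0579]
ee_rot: [-1.343, -2.84, 0.002]
force: [-3.5, -1.7, 4.9]
width: 0.444
gripper_force: 30.0
```

>>> jog_arm --pt "0 0 -0.001 0.15" --pt "0 0 -0.0015 0.3" --pt "0 0 -0.0025 0.45" --pt "0 0 -0.003 0.6" --pt "0 0 -0.004 0.75" --pt "0 0 -0.005 0.9" --pt "0 0 -0.006 1.05" --pt "0 0 -0.006 1.12" --pt "0 0 -0.006 1.14" --pt "0 0 -0.006 1.14" --pt "0 0 -0.006 1.14"

```text
clock: 33.67
position: [0.4205, -0.2548, 0.0637]
ee_rot: [2.662, 1.669, -0.001]
force: [-3.6, -3.9, 1.8]
width: 0.442
gripper_force: 30.0
```

```bash
python3 - <<'E'
from h import *
go(); print(arm.observe()['ft_torque'])
E
```

```text
t 33.67 pos [ 0.4205 -0.2548  0.0637] toolyaw 1.120 j7 -0.27 tilt 0.0000 F [-3.6 -3.9  1.8] w 40.6 mm gf 30.0
  move [0. 0. 0.] spin 0 (alt 0.000)
[-0.86878729  0.59894666  0.81149242]
```

>>> jog_arm --pt "0 0 0 0" --pt "0 0 0 0" --pt "0 0 0 0" --pt "0 0 0 0" --pt "0 0 0 0" --hand 0.075

```text
clock: 34.3
position: [0.4208, -0.2546, 0.0637]
ee_rot: [2.663, 1.667, 0.0]
force: [0.1, 0.7, -0.6]
width: 0.819
gripper_force: 0.0
```

>>> jog_arm --pt "0 0 -0.04 0" --pt "0 0 -0.09 0" --pt "-0.04 0 -0.14 0" --pt "-0.04 0.06 -0.15 0" --pt "-0.04 0.12 -0.15 0" --pt "-0.04 0.17 -0.15 0" --pt "-0.04 0.17 -0.15 0" --pt "-0.04 0.17 -0.15 0" --pt "-0.04 0.17 -0.15 0" --pt "-0.04 0.17 -0.15 0"

```text
clock: 35.55
position: [0.5555, -0.3648, 0.2143]
ee_rot: [2.663, 1.667, -0.0]
force: [1.2, -0.1, -0.5]
width: 0.82
gripper_force: 0.0
```

```bash
python3 - <<'E'
from h import *
t=grab('top'); go()
h=cv2.cvtColor(t['color'],cv2.COLOR_RGB2HSV); P=cloud(t)
m=((h[...,1]>150)&(h[...,2]>120)&((h[...,0]<8)|(h[...,0]>172))); m[:,:380]=0;m[:,440:]=0
print('capz',m.sum(),np.nanmedian(P[m][:,2]) if m.any() else 0)
cv2.imwrite('pics/t9.png',cv2.cvtColor(cv2.resize(t['color'][120:300,80:450],None,fx=2.1,fy=2.1,interpolation=cv2.INTER_CUBIC),cv2.COLOR_RGB2BGR))
E
```

```text
t 35.60 pos [ 0.5556 -0.3649  0.2143] toolyaw 1.118 j7 -0.12 tilt 0.0000 F [-0.5 -0.4  0.1] w 75.0 mm gf 0.0
  move [0. 0. 0.] spin 0 (alt 0.000)
capz 183 0.06720077210407158
```

View pics/t9.png

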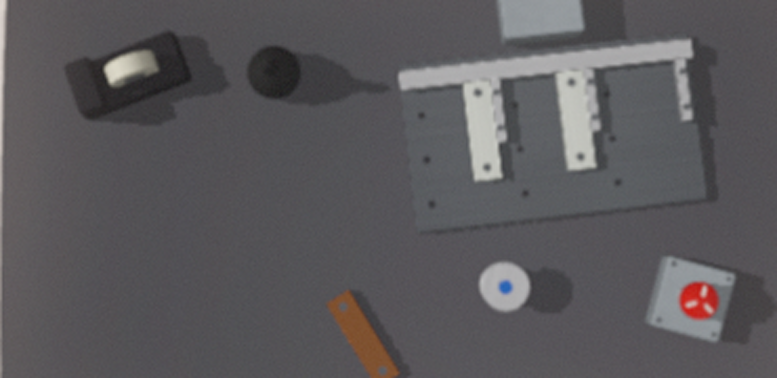

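The final view shows the cap back up at about (700,300), reading 67 mm as it did before the press, with its marks back at rest. Both blanks are home at (483,130) and (576,120), the bystanders have not moved, and the arm is clear.

```bash
python3 -c "
from cell import arm; print(arm.sign_off())"
```

```text
the job is handed in; nothing more can be done
None
```

I pressed the stop, pushed both blanks I could find snug into the corners of bays a and b, then twisted the stop clockwise to its end so it came up again. The job is handed in, but the sign-off call returned no verdict.

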